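# Set the screw foot of the instrument stand

### The arm

A 6-joint arm with a two-finger parallel gripper is mounted at the origin on a cart in front of the work surface, level with it; the furniture and walls round the work are solid. World frame = base frame: x ahead of the robot, y to its left, z up, the work surface at z = 0. Lengths are in mm, angles in rad, forces in N, time in s.
With the tool pointing down it reaches from about 325 to 875 mm from the base axis. Payload 4.4 kg.
Tool frame: the origin (TCP) lies at the very end of the fingers, on their centre line; the grasp point (between the pads) lies 19 mm behind it (env.hold_point_z is the distance from the TCP to the grasp point, in mm); y points along the fingers, x is the direction in which the jaws open and shut, and the axes are right-handed (so a half turn about y gives the same grasp; the last joint's range is limited). The gripper opens to 85 mm and grips with 20 to 120 N. Pads are 22 mm wide; open, the fingers measure 114 mm over their backs; the gripper's body (76 mm by 85 mm) begins 54 mm behind the grasp point. The pads swing forward as they close: fully open they stand 13 mm farther back than shut.
Start: joints at [-1.395, 0.207, 1.542, -0, 1.393, -0.15], TCP at [184.571, -544.574, 231.282] pointing down, gripper open.
Joint ranges: [-2.73, 2.73], [-0.86, 2.22], [0.23, 2.46], [-1.11, 4.25], [0.08, 2.63], [-2.82, 2.82]. Speed limits (rad/s): [2.79, 2.79, 3.14, 3.14, 3.14, 3.14].

### API

Orientations are given as a unit quaternion [x, y, z, w].
In Python, from cell import env gives the robot as it stands. The module is installed in compiled form; this text tells all that it offers.
- The arm moves only by the tool move_arm, never from a script. Its argument "series" is a list of rows, each a list of 7 numbers: the finger opening in cm, from 0 to 8.54, then the shift along the tool's x, y, z in cm, then the turn, a rotation vector about the tool's x, y, z in degrees. A call has exactly 10 rows; each row shifts and turns the commanded pose from where the row before left it, along the tool's axes as they then stand; what a row does not reach is not made up. A row lasts 1/12 s, in which the tool goes at most 41.7 mm and 7.16 degrees, less where a joint would pass 70% of its speed; a pose out of reach is approached as far as the arm can. A call with a gripper value outside its range is refused whole. The fingers move at their own pace and stop on an object; "force" is the grip in N (left out, the last holds). Time passes only in rows, so rows that do not move let the fingers close, or fill a call up. It gives the time, the measured TCP pose, the force and the opening at its end, in the units of the state.
- env.get_state(): the state, without advancing time (a new reading comes with each control period).
- env.grab_frame(name): name is "side" or "top"; returns the picture (480x640x3 uint8, red, green, blue); there is no depth.
- env.calibration(name): a dict with "fx", "fy", "cx", "cy" (pixels), "R" (3x3) and "t" (3): a world point X has camera coordinates R X + t. Camera axes: x right, y down, z forward; pixel columns grow to the right and rows downward; lengths in mm; the calibration is good to about 2 mm. A picture is of the moment at which its call begins. calibration takes no time and is no camera call.
- env.job_done(): hands the job in, once; it reports no verdict.
The state is a dict: "time": time; "qpos": joint angles; "qvel": joint speeds; "joint_efforts": joint torques, N m; "ee_pos": TCP position; "tcp_rot": TCP orientation; "wrist_force": force on the tool from outside, world axes, zero at the start; "moment": the same for the moment, N m; "width": finger opening in mm.
Only numpy, scipy, OpenCV 4.12 (cv2) and the standard library are available. Lean on these libraries where they do the work, as an engineer would, in place of code of your own. Each camera call takes 0.05 s, during which the arm holds its last target.

### The job

The low steel instrument stand has one adjustable foot, at its near left corner, that hangs clear of the metal plate below it. Turn the black round knob clockwise to screw that foot down until it just touches the plate and rests lightly on it, without taking over the stand's weight, then push the clamping lever beside it fully round to lock it. Do not drive the foot hard into the plate, and do not shift the stand or upset the things on it.

Things in the scene. Friction and masses are not known exactly. Their poses are not given: they have to be found in the camera images.
- stand: low instrument stand, a steel top plate 200 (x) x 280 (y) mm, upper face 70 mm above its origin, about 4.4 kg, standing loose on the bench on three fixed rubber feet at (+85,-125), (-85,-125), (+85,+125) mm; the screw foot is at (-85,+125) mm. Origin on the bench under the middle of the top plate, z up, -x is its near edge. It stands safely on its three fixed feet, but about 10 N of downward push on the knob makes it rock.
- knob_grip (a point): the height to grip on the axis of the black round knob (36 mm diameter, 25 mm high) on top of the screw spindle: centre of the knob, 12 mm below its top and 13 mm above its underside; z up. 133 mm above the bench when joint foot_knob reads 0, lower by 1.59 mm per rad, with free space below and around it except the lever. The knob goes down with the screw.
- foot_knob (a joint): angle of the knob in rad, growing as it is turned clockwise seen from above; 10 mm of travel down per full turn (1.59 mm per rad) and 0.03 N m of thread friction. Where the foot meets the plate differs each time and is 1.2 to 4.2 rad on from the start.
- foot_pad: round rubber foot, 54 mm diameter, with six small treads round its rim,, on the lower end of the spindle; origin at the centre of its underside, z up. It turns with the knob, so from first touch it rubs on the plate and the knob gets stiffer: some 0.012 to 0.03 N m per N of load. The rubber yields 1 mm per 8 N, so each radian past first touch adds up to about 12 N. Below it a fixed metal plate 85 x 85 mm lies on the bench, and its height, 8 to 12 mm, is not known.
- lock_lever (a joint): angle of the clamping lever in rad: 0 fully open (pointing along the stand's -y, swung 0.5 rad out towards -x, over the near edge), 1.3 at its stop (0.8 rad from -y towards +x, over the top plate), growing anticlockwise seen from above. It starts between 0 and 0.25 and stays where it is left. About 2 N at the free end move it.
- lever_tip (a point): centre of the 17 mm ball on the upright black peg (11 mm thick, 46 mm high) at the free end of the lever, 50 mm above the underside of the lever; the ball is 132 mm above the bench. The lever's upright pivot is at (-85, +80) mm of the stand and the peg is 65 mm from it.
- gallipot: steel bowl 79 mm wide and 40 mm high on the far right part of the stand; origin at the centre of its underside; leave it alone
- scissors: dressing scissors, 150 mm long and 6 mm thick, lying on the far left part of the stand; origin at the middle of the underside; leave them alone
- marker: felt pen 130 mm long lying on the bench to the right; leave it alone

How it is judged (in metres and radians):
On the way, in this order (a step that is already met when the one before it is completed fails the run):
1. the screw foot rests lightly on the plate (0.5 to 8 N) with the lever still open (contact force between foot_pad and anything else between 0.5 and 8 N and value of joint lock_lever below 0.6 rad), for 0.3 s.
2. the clamping lever is swung home (value of joint lock_lever above 1.15 rad), for 0.2 s.
At the end, for the whole second after the job is handed in: the screw foot bears on the plate with 0.5 to 8 N, the lever stands within 0.15 rad of its stop, and the stand is level (0.02 rad) and at rest (contact force between foot_pad and anything else between 0.5 and 8 N and value of joint lock_lever above 1.15 rad and linear speed of stand below 0.01 m/s and angle between stand's own z axis and vertical below 0.02 rad); the robot touches nothing.
It fails at once if the screw foot is driven into the plate with more than 13 N (contact force between foot_pad and anything else above 13 N).
It fails at once if the stand is shifted by more than 20 mm (distance of stand from where it was at the start of the episode above 0.02 m).
It fails at once if the bowl on the stand is displaced by more than 25 mm (distance of gallipot from where it was at the start of the episode above 0.025 m).
It fails at once if the scissors on the stand are displaced by more than 25 mm (distance of scissors from where it was at the start of the episode above 0.025 m).
It fails at once if the pen is displaced by more than 25 mm (distance of marker from where it was at the start of the episode above 0.025 m).
It also fails if it takes over 72 s, if anything falls off the work surface, if the arm or the gripper's body presses on something with over 40 N, if the wrist force passes 120 N, or if a joint passes its speed limit or range.

## Working session

There is one attempt and no reset: what is moved stays moved. The work goes in short steps, Python scripts to look and compute and a tool call to move; the robot and the scene stay as the last step left them, time stands still between calls to the robot, and variables do not carry over. Pictures are saved under pics/ and viewed, and the job is handed in when it is done.

Besides the shell and the picture viewer there is one more tool, called after "Request:" by a JSON object that holds its "fn" and its "kwargs". move_arm: Moves the arm, as the interface text tells. Its arguments: {"type":"object","properties":{"series":{"type":"array","items":{"type":"array","items":{"type":"number"}}},"force":{"type":"number"}},"required":["series"]}

```bash
mkdir -p pics; python3 - <<'E'
from cell import env
import cv2
for n in("side","top"):
    cv2.imwrite(f"pics/{n}0.png",env.grab_frame(n)[:,:,::-1])
    c=env.calibration(n);print(n,c)
print(env.get_state(),env.hold_point_z)
E
```

```text
side {'fx': 508.66088671452377, 'fy': 508.66088671452377, 'cx': 325.7933927039534, 'cy': 234.71343672001612, 'R': array([[ 0.99990982,  0.008171  ,  0.01065816],
       [ 0.01317985, -0.44461496, -0.89562483],
       [-0.00257938,  0.89568453, -0.44468255]]), 't': array([-544.56201681,   58.81988497, 1100.30093641])}
top {'fx': 617.0838575233556, 'fy': 617.0838575233556, 'cx': 308.37137570727884, 'cy': 246.02231167858955, 'R': array([[ 2.66502730e-02, -9.99631597e-01,  5.14133115e-03],
       [-9.78458977e-01, -2.71383691e-02, -2.04649795e-01],
       [ 2.04713929e-01,  4.23391304e-04, -9.78821755e-01]]), 't': array([ -94.04600676,  549.40371228, 1203.79241947])}
{'time': 0.1, 'qpos': array([-1.39448052e+00,  2.07353141e-01,  1.54280450e+00,  2.65454108e-05,
        1.39353595e+00, -1.50511747e-01]), 'qvel': array([ 0.0007431 , -0.00210238, -0.00420419,  0.00027898,  0.00036278,
       -0.000608  ]), 'joint_efforts': array([-6.37481990e-04, -3.84092903e+01, -2.92547446e+01, -2.03286459e-04,
        4.86863588e-03, -1.22699819e-05]), 'ee_pos': array([ 184.46682294, -543.88079306,  230.23460158]), 'tcp_rot': array([-0.57415624,  0.41252175, -0.41147071,  0.57520629]), 'wrist_force': array([-0.01942327, -0.69169897,  0.44126878]), 'moment': array([-0.01153341, -0.0197842 , -0.08279099]), 'width': 85.5318825640911} 18.700000000000003
```

View pics/side0.png

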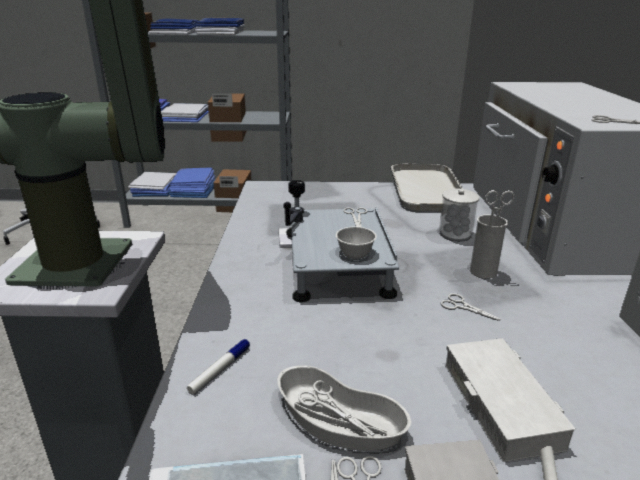

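View pics/top0.png

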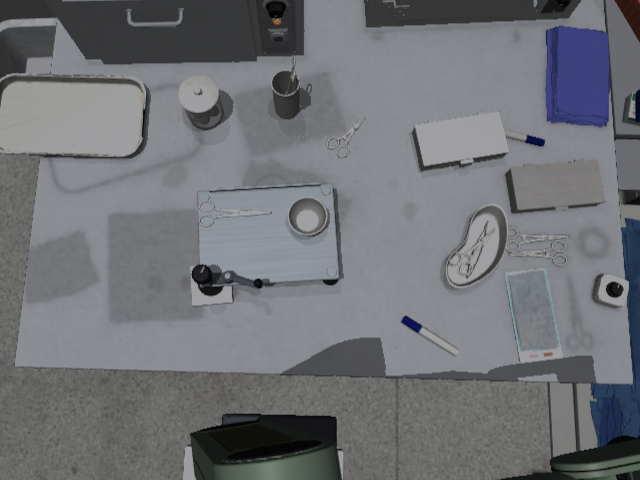

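```bash
python3 - <<'E'
from cell import env
from scipy.spatial.transform import Rotation as R
print(R.from_quat(env.get_state()['tcp_rot']).as_matrix().round(3))
E
```

```text
[[ 0.321 -0.     0.947]
 [-0.947  0.002  0.321]
 [-0.002 -1.     0.   ]]
```

```bash
python3 - <<'E'
import cv2
a=cv2.imread('pics/top0.png')[170:320,170:370];cv2.imwrite('pics/topz.png',cv2.resize(a,(800,600),interpolation=cv2.INTER_CUBIC))
a=cv2.imread('pics/side0.png')[165:315,250:450];cv2.imwrite('pics/sidez.png',cv2.resize(a,(800,600),interpolation=cv2.INTER_CUBIC))
E
```

```text
(no output)
```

View pics/topz.png

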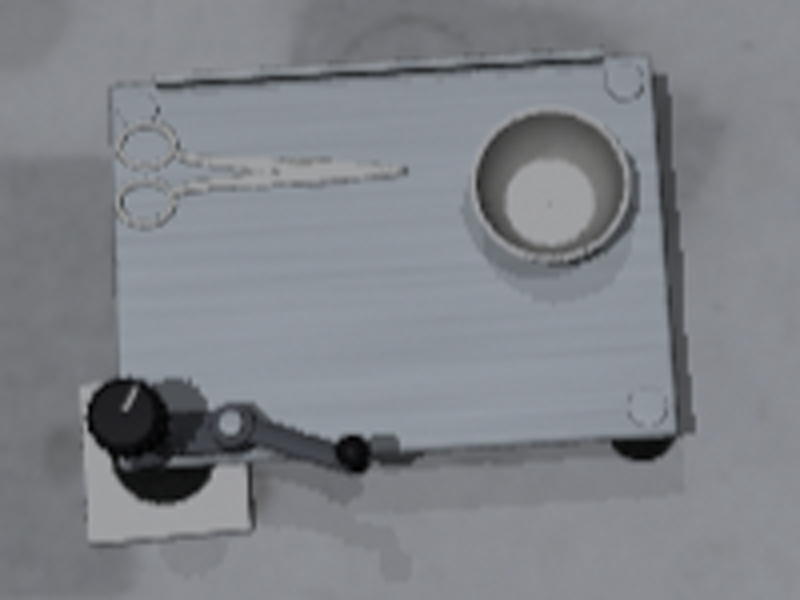

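View pics/sidez.png

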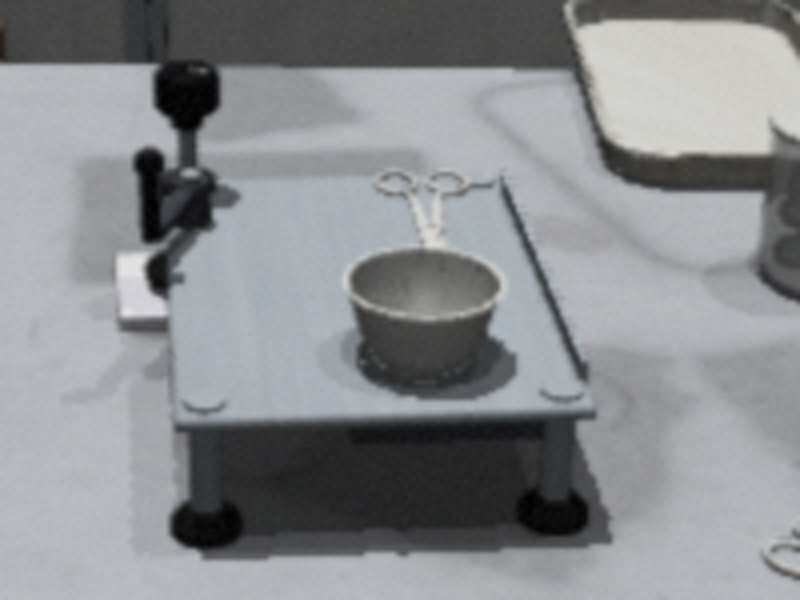

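```bash
cat > h.py <<'E'
import numpy as np
from cell import env
from scipy.spatial.transform import Rotation as R
def proj(n,X):
    c=env.calibration(n);p=c['R']@np.asarray(X,float)+c['t'];return np.array([c['fx']*p[0]/p[2]+c['cx'],c['fy']*p[1]/p[2]+c['cy']])
E
python3 - <<'E'
from h import *
from scipy.optimize import least_squares
T=lambda u,v:np.array([u/4+170,v/4+170]); S=lambda u,v:np.array([u/4+250,v/4+165])
def model(p):
    x,y,a,l,kz=p
    def w(X,Y,Z): return [x+np.cos(a)*X-np.sin(a)*Y,y+np.sin(a)*X+np.cos(a)*Y,Z]
    th=-np.pi/2-0.5+l
    b=w(-85+65*np.cos(th),80+65*np.sin(th),132); b0=w(-85+65*np.cos(th),80+65*np.sin(th),82+0)
    return [('top',w(100,140,70),T(110,87)),('top',w(100,-140,70),T(650,58)),('top',w(-100,-140,70),T(675,435)),
    ('top',w(-85,125,kz+12),T(125,411)),('top',b,T(354,452)),('side',b,S(148,160)),('side',w(-85,125,kz),S(187,92)),
    ('side',w(-100,-140,70),S(175,418)),('side',w(100,-140,70),S(595,408))]
f=lambda p:np.concatenate([proj(n,X)-m for n,X,m in model(p)])
r=least_squares(f,[500,100,0,0.1,130],loss='soft_l1',x_scale=[10,10,.1,.1,10])
print(r.x.round(4));
for n,X,m in model(r.x):print(n,np.round(X,1),(proj(n,X)-m).round(2))
E
```

```text
[5.711437e+02 5.102500e+00 8.560000e-02 1.463000e-01 1.299137e+02]
top [658.8 153.1  70. ] [-0.48 -0.96]
top [ 682.7 -125.8   70. ] [ 0.22 -1.18]
top [ 483.5 -142.9   70. ] [0.66 0.22]
top [475.8 122.4 141.9] [-0.64  0.62]
top [462.4  14.9 132. ] [-0.74 -0.27]
side [462.4  14.9 132. ] [-0.15  0.79]
side [475.8 122.4 129.9] [-0.33  0.01]
side [ 483.5 -142.9   70. ] [-1.27  0.96]
side [ 682.7 -125.8   70. ] [0.48 0.25]
```

Request:
{"fn": "move_arm", "kwargs": {"series": [[8.5,-2.7,0,2.45,0,0,0],[8.5,-2.7,0,2.45,0,0,0],[8.5,-2.7,0,2.45,0,0,0],[8.5,-2.7,0,2.45,0,0,0],[8.5,-2.7,0,2.45,0,0,0],[8.5,-2.7,0,2.45,0,0,0],[8.5,-2.7,0,2.45,0,0,0],[8.5,-2.7,0,2.45,0,0,0],[8.5,-2.7,0,2.45,0,0,0],[8.5,-2.7,0,2.45,0,0,0]]}}

```text
time: 0.93
ee_pos: [330.0, -208.3, 230.9]
tcp_rot: [-0.574, 0.412, -0.412, 0.575]
wrist_force: [1.7, -0.3, -0.1]
width: 85.2
```

Request:
{"fn": "move_arm", "kwargs": {"series": [[8.5,-2.7,0,2.45,0,0,0],[8.5,-2.7,0,2.45,0,0,0],[8.5,-2.7,0,2.45,0,0,0],[8.5,-2.7,0,2.45,0,0,0],[8.5,-2.7,0,2.45,0,0,0],[8.5,-2.7,0,2.45,0,0,0],[8.5,-2.7,0,2.45,0,0,0],[8.5,-2.7,0,2.45,0,0,0],[8.5,-2.6,0,2.45,0,0,0],[8.5,-2.2,0,2.4,0,0,0]]}}

```text
time: 1.77
ee_pos: [476.6, 120.6, 230.8]
tcp_rot: [0.575, -0.412, 0.411, -0.575]
wrist_force: [0.7, -0.3, -0.6]
width: 85.2
```

Request:
{"fn": "move_arm", "kwargs": {"series": [[8.5,0,0,0,0,-7,0],[8.5,0,0,0,0,-7,0],[8.5,0,0,0,0,-7,0],[8.5,0,0,0,0,-7,0],[8.5,0,0,0,0,-7,0],[8.5,0,0,0,0,-7,0],[8.5,0,0,0,0,-7,0],[8.5,0,0,0,0,-7,0],[8.5,0,0,0,0,-7,0],[8.5,0,0,0,0,-7,0]]}}

```text
time: 2.6
ee_pos: [476.3, 118.3, 230.7]
tcp_rot: [0.707, -0.006, 0.005, -0.707]
wrist_force: [0.3, 0.6, 0.0]
width: 85.5
```

```bash
python3 - <<'E'
from h import *
s=env.get_state();print(s, R.from_quat(s['tcp_rot']).as_matrix().round(3))
# boss top height from side px with pivot position
print([ (z,proj('side',[480.6-0.9+0,78.,z]).round(1)) for z in(82,90,100,110,120)])
E
```

```text
{'time': 2.6, 'qpos': array([ 6.68129664e-02,  2.69533088e-02,  1.74243207e+00, -4.89005241e-06,
        1.37340635e+00,  8.30796735e-02]), 'qvel': array([-1.79581981e-03,  7.87087635e-05,  4.01747697e-04,  2.09788839e-04,
        1.36346751e-04, -1.45246531e+00]), 'joint_efforts': array([ 4.09847431e-03, -3.01491559e+01, -2.89480448e+01,  1.66045147e-04,
        5.76730250e-03,  1.20723635e+00]), 'ee_pos': array([476.26677461, 118.25946685, 230.72017063]), 'tcp_rot': array([ 0.7071167 , -0.00617337,  0.00532812, -0.70704984]), 'wrist_force': array([0.29046907, 0.57844197, 0.01268749]), 'moment': array([-0.03239818,  0.01245947,  0.00366985]), 'width': 85.4707251579853} [[ 1.    -0.001  0.016]
 [-0.016 -0.     1.   ]
 [-0.001 -1.    -0.   ]]
[(82, array([297.3, 215.4])), (90, array([297.3, 212.1])), (100, array([297.2, 208. ])), (110, array([297.1, 203.8])), (120, array([297.1, 199.6]))]
```

Request:
{"fn": "move_arm", "kwargs": {"series": [[8.5,0,0,0.25,0,-7,0],[8.5,0,0,0,0,-7,0],[8.5,0,0,0,0,-7,0],[8.5,0,0,0,0,-7,0],[8.5,0,0,0,0,-7,0],[8.5,0,0,0,0,-7,0],[8.5,0,0,0,0,-7,0],[8.5,0,0,0,0,-7,0],[8.5,0,0,0,0,-7,0],[8.5,0,0,0,0,-7,0]]}}

```text
time: 3.43
ee_pos: [476.3, 120.8, 230.7]
tcp_rot: [-0.582, -0.401, 0.401, 0.583]
wrist_force: [0.5, 0.7, 0.4]
width: 84.7
```

Request:
{"fn": "move_arm", "kwargs": {"series": [[8.5,0,0,0,0,-7,0],[8.5,0,0,0,0,-7,0],[8.5,0,0,0,0,-7,0],[8.5,0,0,0,0,-7,0],[8.5,0,0,0,0,-7,0],[8.5,0,0,0,0,-7,0],[8.5,0,0,0,0,-7,0],[8.5,0,0,0,0,-7,0],[8.5,0,0,0,0,-5,0],[8.5,0,0,0,0,0,0]]}}

```text
time: 4.27
ee_pos: [476.4, 120.8, 230.8]
tcp_rot: [-0.3, -0.64, 0.641, 0.3]
wrist_force: [-0.0, 0.1, -0.4]
width: 84.8
```

```bash
python3 - <<'E'
from h import *
import cv2
a=env.grab_frame('side')[100:250,220:420,::-1];cv2.imwrite('pics/s1.png',cv2.resize(a,(800,600),interpolation=cv2.INTER_CUBIC))
s=env.get_state();print(s, R.from_quat(s['tcp_rot']).as_matrix().round(3))
print(proj('side',s['ee_pos']))
E
```

```text
{'time': 4.3167, 'qpos': array([ 7.19568837e-02,  2.83658629e-02,  1.74071231e+00,  8.45951981e-06,
        1.37343990e+00, -2.19024197e+00]), 'qvel': array([-3.68246009e-05,  1.66376185e-04, -2.32478068e-03,  4.64070419e-04,
        4.31035278e-04,  2.54503134e-02]), 'joint_efforts': array([ 1.29176358e-03, -3.02438700e+01, -2.89781034e+01, -6.79840450e-04,
        3.02021297e-03, -2.20110063e-01]), 'ee_pos': array([476.43736517, 120.76851435, 230.84707512]), 'tcp_rot': array([-0.30070454, -0.63968934,  0.64000462,  0.30127798]), 'wrist_force': array([ 0.45321385,  0.65180179, -0.17824996]), 'moment': array([ 0.00666563,  0.02425615, -0.00338898]), 'width': 85.01512686189129} [[-0.638 -0.001 -0.77 ]
 [ 0.77  -0.    -0.638]
 [ 0.001 -1.     0.001]]
[295.98977496 144.75580788]
```

View pics/s1.png

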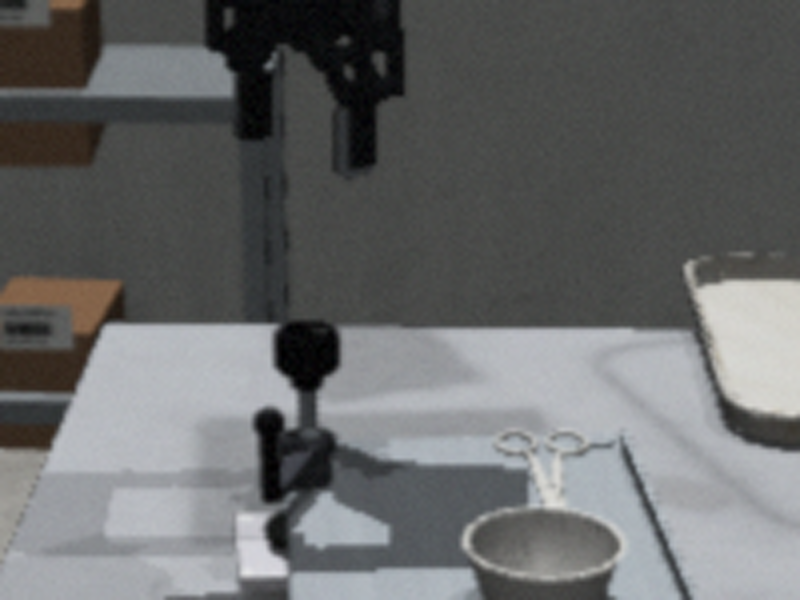

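Request:
{"fn": "move_arm", "kwargs": {"series": [[8.5,0,1.5,0,0,0,0],[8.5,0,1.5,0,0,0,0],[8.5,0,1.5,0,0,0,0],[8.5,0,1.5,0,0,0,0],[8.5,0,1.5,0,0,0,0],[8.5,0,1.5,0,0,0,0],[8.5,0,1.3,0,0,0,0],[8.5,0,1.0,0,0,0,0],[7.0,0,0.1,0,0,0,0],[5.5,0,0,0,0,0,0]], "force": 20}}

```text
time: 5.15
ee_pos: [476.2, 120.7, 116.6]
tcp_rot: [-0.3, -0.64, 0.64, 0.301]
wrist_force: [-0.5, -0.5, 0.6]
width: 63.1
```

```bash
python3 - <<'E'
from h import *
import cv2
a=env.grab_frame('side')[140:290,220:420,::-1];cv2.imwrite('pics/s2.png',cv2.resize(a,(800,600),interpolation=cv2.INTER_CUBIC))
a=env.grab_frame('top')[200:350,120:320,::-1];cv2.imwrite('pics/t2.png',cv2.resize(a,(800,600),interpolation=cv2.INTER_CUBIC))
s=env.get_state();print(s)
E
```

```text
{'time': 5.25, 'qpos': array([ 7.19457209e-02,  1.60037199e-01,  1.85059495e+00, -1.35913119e-05,
        1.12961120e+00, -2.19159191e+00]), 'qvel': array([ 0.00110461, -0.00923906, -0.00823556,  0.000589  , -0.00146435,
       -0.00419899]), 'joint_efforts': array([ 6.99145152e-03, -3.18832648e+01, -2.48444080e+01, -4.55122772e-04,
        2.59813067e-02,  5.16340166e-03]), 'ee_pos': array([477.46425472, 120.83058508, 118.01715142]), 'tcp_rot': array([ 0.30097871,  0.64027886, -0.63981986, -0.30014222]), 'wrist_force': array([ 0.16174976, -0.03791636,  0.61821029]), 'moment': array([ 0.01156502, -0.00631827,  0.01447194]), 'width': 54.844835709399334}
```

View pics/s2.png

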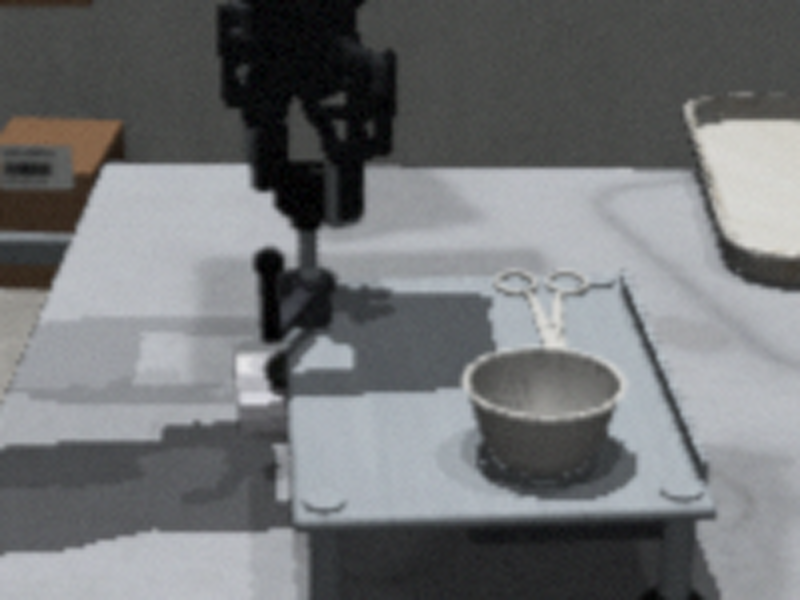

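View pics/t2.png

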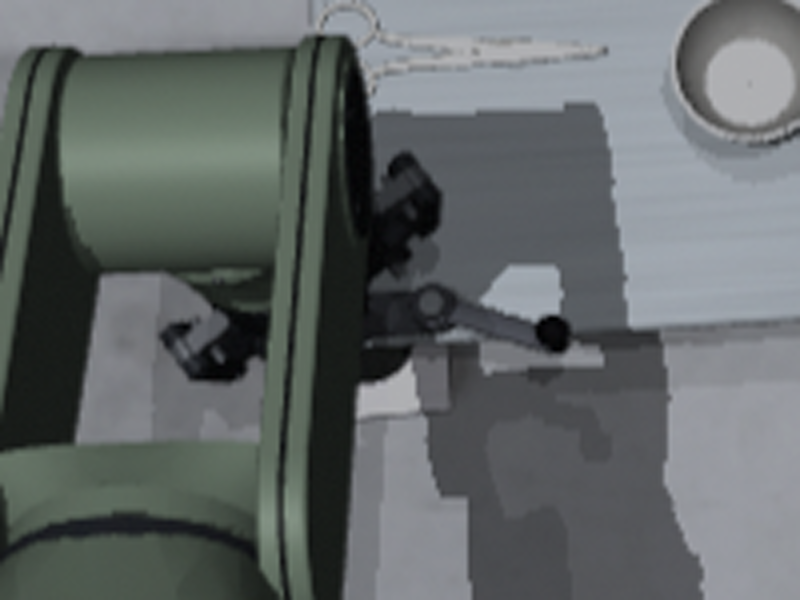

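Request:
{"fn": "move_arm", "kwargs": {"series": [[4.8,0,0.1,0,0,0,0],[4.4,0,0,0,0,0,0],[4.1,0,0,0,0,0,0],[3.9,0,0,0,0,0,0],[3.8,0,0,0,0,0,0],[3.7,0,0,0,0,0,0],[3.6,0,0,0,0,0,0],[3.4,0,0,0,0,0,0],[3.0,0,0,0,0,0,0],[3.0,0,0,0,0,0,0]], "force": 20}}

```text
time: 6.08
ee_pos: [476.0, 122.2, 116.8]
tcp_rot: [0.3, 0.641, -0.64, -0.301]
wrist_force: [-3.1, 5.4, 5.6]
width: 35.2
```

```bash
cat > st.py <<'E'
from h import *
s=env.get_state();M=R.from_quat(s['tcp_rot']).as_matrix()
print('t',s['time'],'pos',s['ee_pos'].round(2),'q6',s['qpos'][5].round(4),'Ftool',(M.T@s['wrist_force']).round(2),'Mtool',(M.T@s['moment']).round(3),'tau6',s['joint_efforts'][5].round(4),'w',round(s['width'],1))
E
python3 st.py
```

```text
t 6.0833 pos [476.02 122.18 116.76] q6 -2.192 Ftool [ 6.13 -5.58 -1.07] Mtool [-1.000e-03  8.500e-02 -1.226e+00] tau6 -0.0284 w 35.2
```

Request:
{"fn": "move_arm", "kwargs": {"series": [[3.0,0.05,-0.05,0,0,0,0],[3.0,0,0,0,0,0,0],[3.0,0,0,0,0,0,0],[3.0,0,0,0,0,0,0],[3.0,0,0,0,0,0,0],[3.0,0,0,0,0,0,0],[3.0,0,0,0,0,0,0],[3.0,0,0,0,0,0,0],[3.0,0,0,0,0,0,0],[3.0,0,0,0,0,0,0]]}}

```text
time: 6.92
ee_pos: [475.8, 122.2, 116.8]
tcp_rot: [0.3, 0.641, -0.64, -0.301]
wrist_force: [-2.7, 3.5, 2.4]
width: 34.9
```

```bash
python3 st.py
```

```text
t 6.9167 pos [475.81 122.22 116.81] q6 -2.1912 Ftool [ 4.44 -2.44 -0.21] Mtool [-0.169 -0.013 -0.959] tau6 -0.0218 w 34.9
```

Request:
{"fn": "move_arm", "kwargs": {"series": [[3.0,0.1,-0.04,0,0,0,0],[3.0,0,0,0,0,0,0],[3.0,0,0,0,0,0,0],[3.0,0,0,0,0,0,0],[3.0,0,0,0,0,0,0],[3.0,0,0,0,0,2,0],[3.0,0,0,0,0,2,0],[3.0,0,0,0,0,2,0],[3.0,0,0,0,0,2,0],[3.0,0,0.02,0,0,2,0]]}}

```text
time: 7.75
ee_pos: [475.4, 122.4, 116.6]
tcp_rot: [0.355, 0.611, -0.611, -0.356]
wrist_force: [-1.9, 5.1, -0.4]
width: 35.5
```

```bash
python3 st.py
```

```text
t 7.75 pos [475.42 122.37 116.63] q6 -2.0135 Ftool [ 5.39  0.4  -0.85] Mtool [-0.157 -0.034 -0.99 ] tau6 -0.305 w 35.5
```

Request:
{"fn": "move_arm", "kwargs": {"series": [[3.0,0.05,0.01,0,0,2.5,0],[3.0,0.05,0.01,0,0,2.5,0],[3.0,0,0.01,0,0,2.5,0],[3.0,0,0.01,0,0,2.5,0],[3.0,0,0.01,0,0,2.5,0],[3.0,0,0,0,0,2.5,0],[3.0,0,0.01,0,0,2.5,0],[3.0,0,0,0,0,2.5,0],[3.0,0,0.01,0,0,2.5,0],[3.0,0,0,0,0,2.5,0]]}}

```text
time: 8.58
ee_pos: [475.2, 123.1, 116.0]
tcp_rot: [0.479, 0.52, -0.52, -0.48]
wrist_force: [-0.4, 4.1, -1.8]
width: 34.9
```

```bash
python3 st.py
```

```text
t 8.5833 pos [475.2  123.09 116.  ] q6 -1.5749 Ftool [4.1  1.84 0.1 ] Mtool [ 0.077 -0.074 -0.875] tau6 -0.3886 w 34.9
```

```bash
python3 - <<'E'
from h import *
import cv2
f=env.grab_frame('side')[:,:,::-1];cv2.imwrite('pics/side3.png',f)
a=cv2.imread('pics/side0.png')
A=cv2.cvtColor(a[230:310,285:405],6).astype(np.float32);B=cv2.cvtColor(np.ascontiguousarray(f)[230:310,285:405],6).astype(np.float32)
print(cv2.phaseCorrelate(A,B))
cv2.imwrite('pics/s3.png',cv2.resize(f[140:290,220:420],(800,600),interpolation=cv2.INTER_CUBIC))
E
```

```text
((0.12056028723055334, -0.000318540364474984), 0.7060331187645594)
```

View pics/s3.png

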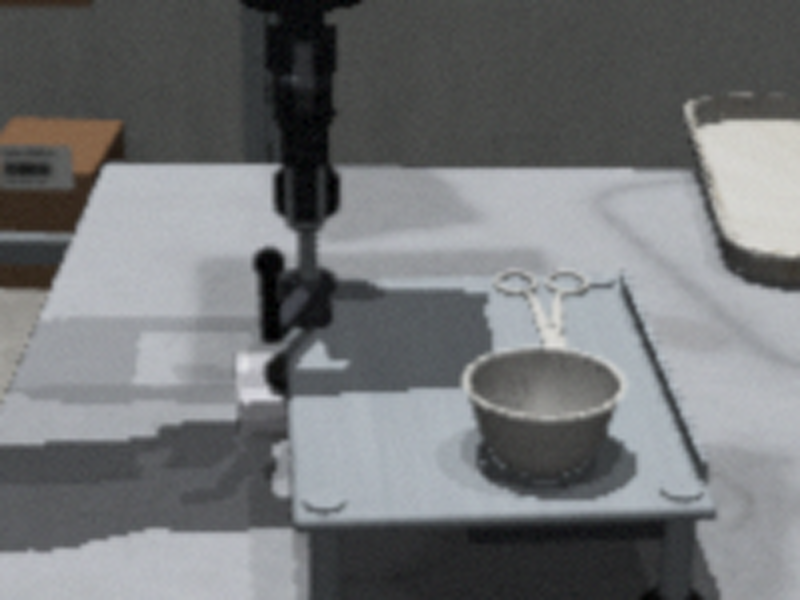

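Request:
{"fn": "move_arm", "kwargs": {"series": [[3.0,0.05,0.01,0,0,2.5,0],[3.0,0.05,0.01,0,0,2.5,0],[3.0,0,0.01,0,0,2.5,0],[3.0,0,0.01,0,0,2.5,0],[3.0,0,0.01,0,0,2.5,0],[3.0,0,0.01,0,0,2.5,0],[3.0,0,0.01,0,0,2.5,0],[3.0,0,0.01,0,0,2.5,0],[3.0,0,0.01,0,0,2.5,0],[3.0,0,0.01,0,0,2.5,0]]}}

```text
time: 9.47
ee_pos: [475.4, 123.8, 115.3]
tcp_rot: [-0.58, -0.404, 0.404, 0.58]
wrist_force: [-1.2, 3.1, 0.0]
width: 35.3
```

```bash
python3 st.py
```

```text
t 9.4667 pos [475.36 123.84 115.26] q6 -1.1374 Ftool [ 2.47 -0.02  2.18] Mtool [ 0.418 -0.012 -0.65 ] tau6 -0.3932 w 35.3
```

Request:
{"fn": "move_arm", "kwargs": {"series": [[3.0,0.04,0.01,0.04,0,2,0],[3.0,0.03,0,0.03,0,2,0],[3.0,0,0.01,0,0,2,0],[3.0,0,0,0,0,2,0],[3.0,0,0.01,0,0,2,0],[3.0,0,0,0,0,2,0],[3.0,0,0.01,0,0,2,0],[3.0,0,0,0,0,2,0],[3.0,0,0.01,0,0,2,0],[3.0,0,0.01,0,0,2,0]]}}

```text
time: 10.3
ee_pos: [475.4, 124.4, 114.7]
tcp_rot: [0.642, 0.297, -0.297, -0.641]
wrist_force: [-0.3, 3.6, -1.1]
width: 35.4
```

```bash
python3 st.py
```

```text
t 10.3 pos [475.42 124.36 114.71] q6 -0.7868 Ftool [2.53 1.09 2.59] Mtool [ 0.34  -0.046 -0.376] tau6 -0.3084 w 35.4
```

```bash
cat > sh.py <<'E'
from h import *
import cv2,sys
for n,(r0,r1,c0,c1) in (('side',(225,310,320,405)),('top',(175,240,275,345))):
    f=np.ascontiguousarray(env.grab_frame(n)[:,:,::-1]);cv2.imwrite(f'pics/{n}_{sys.argv[1]}.png',f)
    a=cv2.imread(f'pics/{n}0.png')
    T=cv2.matchTemplate
    g=[cv2.cvtColor(i,6)[r0:r1,c0:c1] for i in(a,f)]
    w=np.eye(2,3,dtype=np.float32)
    try: cc,w=cv2.findTransformECC(g[0],g[1],w,cv2.MOTION_TRANSLATION); print(n,cc,w[:,2])
    except Exception as e: print(e)
E
python3 sh.py a; python3 st.py
```

```text
side 0.9663985085718793 [0.10206847 0.11855604]
top 0.9999590429121678 [0.00172929 0.00142123]
t 10.4 pos [475.39 124.41 114.71] q6 -0.7882 Ftool [2.55 1.79 2.01] Mtool [ 0.401  0.039 -0.396] tau6 0.1492 w 35.3
```

Request:
{"fn": "move_arm", "kwargs": {"series": [[3.0,0.05,0.03,0.05,0,0,0],[3.0,0.05,0,0.05,0,0,0],[3.0,0,0,0,0,0,0],[3.0,0,0,0,0,0,0],[3.0,0,0,0,0,0,0],[3.0,0,0,0,0,0,0],[3.0,0,0,0,0,0,0],[3.0,0,0,0,0,0,0],[3.0,0,0,0,0,0,0],[3.0,0,0,0,0,0,0]]}}

```text
time: 11.23
ee_pos: [475.1, 125.6, 114.6]
tcp_rot: [0.642, 0.297, -0.297, -0.641]
wrist_force: [0.9, -5.1, 3.7]
width: 35.1
```

```bash
python3 st.py
```

```text
t 11.2333 pos [475.06 125.64 114.61] q6 -0.7846 Ftool [-3.3  -3.66 -3.95] Mtool [-0.593 -0.034  0.806] tau6 0.002 w 35.1
```

Request:
{"fn": "move_arm", "kwargs": {"series": [[3.0,-0.04,-0.02,-0.05,0,0,0],[3.0,0,0,0,0,0,0],[3.0,0,0,0,0,0,0],[3.0,0,0,0,0,0,0],[3.0,0,0,0,0,0,0],[3.0,0,0,0,0,0,0],[3.0,0,0,0,0,0,0],[3.0,0,0,0,0,0,0],[3.0,0,0,0,0,0,0],[3.0,0,0,0,0,0,0]]}}

```text
time: 12.07
ee_pos: [475.0, 125.5, 114.6]
tcp_rot: [0.642, 0.297, -0.297, -0.642]
wrist_force: [0.9, -4.1, 2.0]
width: 35.4
```

```bash
python3 st.py
```

```text
t 12.0667 pos [475.   125.52 114.64] q6 -0.7859 Ftool [-2.49 -2.03 -3.35] Mtool [-0.593  0.002  0.607] tau6 0.0096 w 35.4
```

Request:
{"fn": "move_arm", "kwargs": {"series": [[3.0,-0.03,0,-0.03,0,2,0],[3.0,0,0,0,0,2,0],[3.0,0,0.01,0,0,2,0],[3.0,0,0,0,0,2,0],[3.0,0,0.01,0,0,2,0],[3.0,0,0,0,0,2,0],[3.0,0,0.01,0,0,2,0],[3.0,0,0,0,0,2,0],[3.0,0,0.01,0,0,2,0],[3.0,0,0.01,0,0,2,0]]}}

```text
time: 12.9
ee_pos: [475.3, 125.7, 114.1]
tcp_rot: [-0.683, -0.181, 0.18, 0.684]
wrist_force: [2.1, -2.3, 0.6]
width: 35.3
```

```bash
python3 st.py
```

```text
t 12.9 pos [475.31 125.66 114.12] q6 -0.436 Ftool [ 0.69 -0.61 -3.08] Mtool [-0.452 -0.003 -0.041] tau6 -0.3148 w 35.3
```

Request:
{"fn": "move_arm", "kwargs": {"series": [[3.0,0,0,-0.04,0,2,0],[3.0,0,0,0,0,2,0],[3.0,0,0.01,0,0,2,0],[3.0,0,0,0,0,2,0],[3.0,0,0.01,0,0,2,0],[3.0,0,0,0,0,2,0],[3.0,0,0.01,0,0,2,0],[3.0,0,0,0,0,2,0],[3.0,0,0.01,0,0,2,0],[3.0,0,0.01,0,0,2,0]]}}

```text
time: 13.73
ee_pos: [475.8, 125.7, 113.6]
tcp_rot: [-0.704, -0.06, 0.059, 0.705]
wrist_force: [2.1, -1.7, 0.7]
width: 35.3
```

```bash
python3 st.py
```

```text
t 13.7333 pos [475.75 125.7  113.58] q6 -0.0877 Ftool [ 1.83 -0.66 -2.05] Mtool [-0.248 -0.03  -0.382] tau6 -0.3099 w 35.3
```

Request:
{"fn": "move_arm", "kwargs": {"series": [[3.0,0.02,0,-0.03,0,2,0],[3.0,0,0,0,0,2,0],[3.0,0,0.01,0,0,2,0],[3.0,0,0,0,0,2,0],[3.0,0,0.01,0,0,2,0],[3.0,0,0,0,0,2,0],[3.0,0,0.01,0,0,2,0],[3.0,0,0,0,0,2,0],[3.0,0,0.01,0,0,2,0],[3.0,0,0.01,0,0,2,0]]}}

```text
time: 14.57
ee_pos: [476.2, 125.6, 113.1]
tcp_rot: [-0.703, 0.063, -0.065, 0.705]
wrist_force: [3.1, -1.0, -0.6]
width: 35.6
```

```bash
python3 st.py
```

```text
t 14.5667 pos [476.22 125.63 113.05] q6 0.2608 Ftool [ 3.27  0.55 -0.41] Mtool [-0.093 -0.014 -0.627] tau6 -0.3068 w 35.6
```

Request:
{"fn": "move_arm", "kwargs": {"series": [[3.0,0.05,0.01,0,0,2,0],[3.0,0,0,0,0,2,0],[3.0,0,0.01,0,0,2,0],[3.0,0,0,0,0,2,0],[3.0,0,0.01,0,0,2,0],[3.0,0,0,0,0,2,0],[3.0,0,0.01,0,0,2,0],[3.0,0,0,0,0,2,0],[3.0,0,0.01,0,0,2,0],[3.0,0,0.01,0,0,2,0]]}}

```text
time: 15.4
ee_pos: [476.8, 125.5, 112.5]
tcp_rot: [-0.681, 0.185, -0.186, 0.683]
wrist_force: [2.8, -1.5, -0.8]
width: 35.2
```

```bash
python3 st.py
```

```text
t 15.4 pos [476.76 125.47 112.49] q6 0.6096 Ftool [3.2  0.82 0.08] Mtool [ 0.148 -0.03  -0.555] tau6 -0.3072 w 35.2
```

Request:
{"fn": "move_arm", "kwargs": {"series": [[3.0,0.05,0.01,0,0,2,0],[3.0,0.02,0,0,0,2,0],[3.0,0,0.01,0,0,2,0],[3.0,0,0,0,0,2,0],[3.0,0,0.01,0,0,2,0],[3.0,0,0,0,0,2,0],[3.0,0,0.01,0,0,2,0],[3.0,0,0,0,0,2,0],[3.0,0,0.01,0,0,2,0],[3.0,0,0.01,0,0,2,0]]}}

```text
time: 16.23
ee_pos: [477.3, 125.1, 112.0]
tcp_rot: [-0.639, 0.301, -0.301, 0.641]
wrist_force: [2.1, -1.0, -0.3]
width: 35.1
```

```bash
python3 st.py
```

```text
t 16.2333 pos [477.27 125.1  111.95] q6 0.9577 Ftool [2.14 0.3  0.95] Mtool [ 0.223 -0.017 -0.47 ] tau6 -0.2619 w 35.1
```

Request:
{"fn": "move_arm", "kwargs": {"series": [[3.0,0.04,0,0.01,0,0,0],[3.0,0,0,0,0,0,0],[3.0,0,0,0,0,0,0],[3.0,0,0,0,0,0,0],[3.0,0,0,0,0,0,0],[3.0,0,0,0,0,0,0],[3.0,0,0,0,0,0,0],[3.0,0,0.01,0,0,2,0],[3.0,0,0,0,0,2,0],[3.0,0,0.01,0,0,2,0]]}}

```text
time: 17.07
ee_pos: [477.1, 124.3, 111.8]
tcp_rot: [-0.623, 0.334, -0.334, 0.624]
wrist_force: [4.4, 3.4, 0.0]
width: 35.1
```

```bash
python3 st.py;  python3 -c "
from h import *
print(env.get_state()['qvel'])"
```

```text
t 17.0667 pos [477.12 124.35 111.83] q6 1.0616 Ftool [-0.4   0.    5.61] Mtool [ 0.852 -0.088  0.251] tau6 -0.2538 w 35.1
[-0.0005238   0.00156406  0.00047744 -0.00231256 -0.00308666  0.41454431]
```

Request:
{"fn": "move_arm", "kwargs": {"series": [[3.0,0,0,0.08,0,0,0],[3.0,0,-0.01,0,0,-6,0],[3.0,0,-0.02,0,0,-6,0],[3.0,0,-0.02,0,0,-6,0],[3.0,0,-0.02,0,0,-6,0],[3.0,0,0.01,0,0,2,0],[3.0,0,0,0,0,2,0],[3.0,0,0.01,0,0,2,0],[3.0,0,0,0,0,2,0],[3.0,0,0.01,0,0,2,0]]}}

```text
time: 17.9
ee_pos: [477.2, 124.6, 112.2]
tcp_rot: [-0.659, 0.256, -0.255, 0.66]
wrist_force: [1.2, 3.6, 0.7]
width: 35.5
```

```bash
sed -i "s/'tau6'/'qv6',s['qvel'][5].round(3),'tau6'/" st.py; python3 st.py
```

```text
t 17.9 pos [477.16 124.57 112.16] q6 0.8173 Ftool [-1.52 -0.74  3.49] Mtool [ 0.58  -0.029  0.186] qv6 0.415 tau6 -0.2893 w 35.5
```

Request:
{"fn": "move_arm", "kwargs": {"series": [[3.0,-0.02,0,0.04,0,0,0],[3.0,0,0,0,0,0,0],[3.0,0,0,0,0,0,0],[3.0,0,0,0,0,0,0],[3.0,0,0,0,0,0,0],[3.0,0,0.01,0,0,2,0],[3.0,0,0,0,0,2,0],[3.0,0,0.01,0,0,2,0],[3.0,0,0,0,0,2,0],[3.0,0,0.01,0,0,2,0]]}}

```text
time: 18.73
ee_pos: [477.5, 124.7, 111.9]
tcp_rot: [0.635, -0.312, 0.312, -0.635]
wrist_force: [1.5, 1.4, 2.2]
width: 34.9
```

```bash
python3 st.py
```

```text
t 18.7333 pos [477.49 124.65 111.86] q6 0.9933 Ftool [-0.22 -2.25  2.05] Mtool [ 0.345 -0.107  0.357] qv6 0.415 tau6 -0.2656 w 34.9
```

Request:
{"fn": "move_arm", "kwargs": {"series": [[3.0,0,-0.03,0.03,0,0,0],[3.0,0,0,0,0,0,0],[3.0,0,0,0,0,0,0],[3.6,0,0,0,0,0,0],[4.0,0,0,0,0,0,0],[5.0,0,0,0,0,0,0],[6.5,0,0,0,0,0,0],[8.0,0,0,0,0,0,0],[8.0,0,0,0,0,0,0],[8.0,0,0,0,0,0,0]]}}

```text
time: 19.57
ee_pos: [477.8, 124.7, 112.0]
tcp_rot: [0.635, -0.312, 0.311, -0.635]
wrist_force: [-0.1, -0.4, 0.7]
width: 79.6
```

```bash
python3 st.py
```

```text
t 19.5667 pos [477.75 124.74 112.02] q6 0.9925 Ftool [ 0.23 -0.65 -0.33] Mtool [-0.087 -0.043 -0.003] qv6 -0.001 tau6 -0.0005 w 79.6
```

Request:
{"fn": "move_arm", "kwargs": {"series": [[8.0,0,-0.5,0,0,0,0],[8.0,0,-1.2,0,0,0,0],[8.0,0,-1.5,0,0,0,0],[8.0,0,-1.5,0,0,0,0],[8.0,0,-1.3,0,0,0,0],[5.0,0,0,0,0,6.2,0],[2.0,0,0,0,0,6.2,0],[0,0,0,0,0,6.2,0],[0,0,0,0,0,0,0],[0,0,0,0,0,0,0]]}}

```text
time: 20.4
ee_pos: [477.9, 124.9, 172.4]
tcp_rot: [-0.577, 0.409, -0.409, 0.577]
wrist_force: [-0.6, 0.1, -0.5]
width: 19.4
```

```bash
python3 st.py; python3 sh.py b; python3 - <<'E'
from h import *
s=env.get_state();M=R.from_quat(s['tcp_rot']).as_matrix();print(M.round(3))
print(M.T@(np.array([435.8,2.6,171])-s['ee_pos']))
import cv2
a=cv2.imread('pics/top_b.png')[200:350,120:320];cv2.imwrite('pics/tb.png',cv2.resize(a,(800,600),interpolation=cv2.INTER_CUBIC))
E
```

```text
t 20.4 pos [477.89 124.87 172.38] q6 1.3144 Ftool [-0.3   0.47 -0.57] Mtool [ 0.052  0.018 -0.001] qv6 -0.005 tau6 0.1017 w 19.4
side 0.959009976607528 [0.09056616 0.09901033]
top 0.9993415161684355 [ 0.0130629  -0.00631202]
[[ 0.33   0.     0.944]
 [-0.944 -0.     0.33 ]
 [ 0.    -1.     0.   ]]
[101.55740155   1.2142782  -79.99036459]
```

View pics/tb.png

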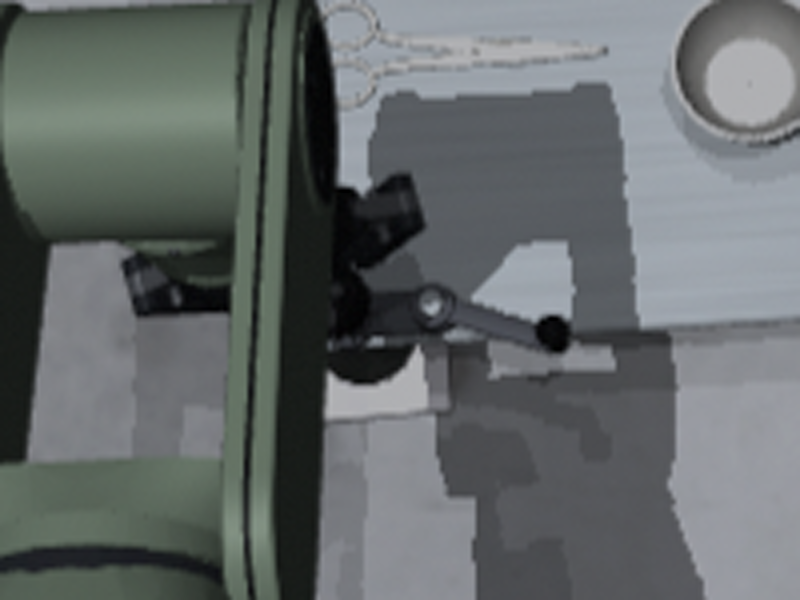

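Request:
{"fn": "move_arm", "kwargs": {"series": [[0,2.0,0,-1.6,0,0,0],[0,2.0,0,-1.6,0,0,0],[0,2.0,0,-1.6,0,0,0],[0,2.0,0,-1.6,0,0,0],[0,2.1,0,-1.6,0,0,0],[0,0,1.5,0,0,0,0],[0,0,1.6,0,0,0,0],[0,0,1.6,0,0,0,0],[0,0,1.5,0,0,0,0],[0,0,0,0,0,0,0]]}}

```text
time: 21.33
ee_pos: [432.6, 3.6, 107.3]
tcp_rot: [0.577, -0.412, 0.408, -0.575]
wrist_force: [-0.3, 0.4, -0.9]
width: -0.3
```

```bash
python3 st.py; python3 sh.py c; python3 - <<'E'
import cv2
a=cv2.imread('pics/top_c.png')[200:350,150:350];b=cv2.imread('pics/side_c.png')[140:290,220:420]
import numpy as np
cv2.imwrite('pics/tc.png',np.hstack([cv2.resize(i,(400,300),interpolation=cv2.INTER_CUBIC) for i in(a,b)]))
E
```

```text
t 21.3333 pos [432.56   3.56 107.27] q6 1.0437 Ftool [-0.48  0.87 -0.19] Mtool [-0.044  0.07   0.007] qv6 0.006 tau6 -0.0017 w -0.3
side 0.9883969601660949 [0.17939082 0.02252872]
top 0.9999370365696152 [ 0.00174291 -0.00095643]
```

View pics/tc.png

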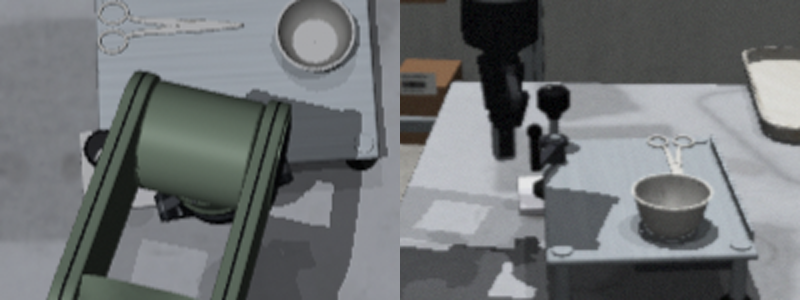

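Request:
{"fn": "move_arm", "kwargs": {"series": [[0,0,0,0.6,0,0,0],[0,0,0,0.6,0,0,0],[0,0,0,0.6,0,0,0],[0,0,0,0.6,0,0,0],[0,0,0,0.6,0,0,0],[0,0,0,0.6,0,0,0],[0,0,0,0.6,0,0,0],[0,0,0,0.6,0,0,0],[0,0,0,0.6,0,0,0],[0,0,0,0.6,0,0,0]]}}

```text
time: 22.27
ee_pos: [492.7, 23.3, 110.1]
tcp_rot: [-0.576, 0.41, -0.41, 0.576]
wrist_force: [-2.3, -0.8, 0.1]
width: 0.3
```

```bash
cat > v.py <<'E'
import cv2,sys
import numpy as np
n=sys.argv[1]
a=cv2.imread(f'pics/top_{n}.png')[200:350,150:350];b=cv2.imread(f'pics/side_{n}.png')[140:290,220:420]
cv2.imwrite(f'pics/v_{n}.png',np.hstack([cv2.resize(i,(400,300),interpolation=cv2.INTER_CUBIC) for i in(a,b)]))
E
python3 st.py; python3 sh.py d; python3 v.py d
```

```text
t 22.2667 pos [492.65  23.34 110.09] q6 1.1081 Ftool [-0.03 -0.09 -2.41] Mtool [-0.283 -0.027 -0.034] qv6 0.066 tau6 -0.0674 w 0.3
side 0.9145662013256557 [-0.41720548 -0.0566836 ]
OpenCV(4.12.0) /io/opencv/modules/video/src/ecc.cpp:589: error: (-7:Iterations do not converge) The algorithm stopped before its convergence. The correlation is going to be minimized. Images may be uncorrelated or non-overlapped in function 'findTransformECC'
```

View pics/v_d.png

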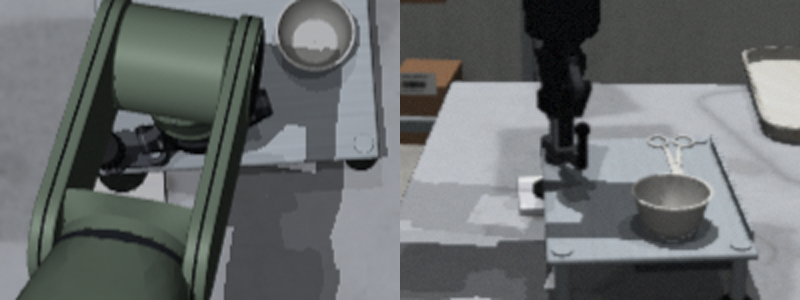

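```bash
python3 - <<'E'
import cv2
b=cv2.imread('pics/side_d.png')[180:260,270:350];cv2.imwrite('pics/dz.png',cv2.resize(b,(600,600),interpolation=cv2.INTER_CUBIC))
from h import *
for l in np.arange(.6,1.31,.1):
    th=-np.pi/2-.5+l+.0856; print(round(l,2),proj('side',[479.6+65*np.cos(th),77.5+65*np.sin(th),132]).round(1), (479.6+65*np.cos(th)).round(1))
E
```

```text
0.6 [300.9 206.2] 491.6
0.7 [304. 206.] 497.9
0.8 [307.  205.6] 504.0
0.9 [309.9 205.1] 509.9
1.0 [312.6 204.5] 515.5
1.1 [315.2 203.8] 520.8
1.2 [317.5 203.1] 525.6
1.3 [319.6 202.2] 529.9
```

View pics/dz.png

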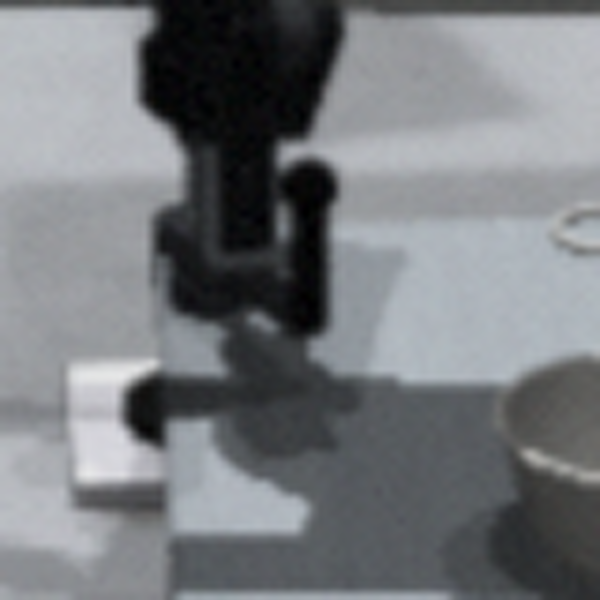

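Request:
{"fn": "move_arm", "kwargs": {"series": [[0,0,0,0.3,0,0,0],[0,0,0,0.3,0,0,0],[0,0,0,0.3,0,0,0],[0,0,0,0.3,0,0,0],[0,0,0,0.3,0,0,0],[0,0,0,0.2,0,0,0],[0,0,0,0,0,0,0],[0,0,0,0,0,0,0],[0,0,0,0,0,0,0],[0,0,0,0,0,0,0]]}}

```text
time: 23.2
ee_pos: [508.3, 28.3, 110.2]
tcp_rot: [-0.576, 0.41, -0.41, 0.576]
wrist_force: [-0.2, 0.7, -1.8]
width: 0.1
```

```bash
python3 st.py; python3 sh.py e;  python3 - <<'E'
import cv2
b=cv2.imread('pics/side_e.png')[180:260,270:350];cv2.imwrite('pics/ez.png',cv2.resize(b,(600,600),interpolation=cv2.INTER_CUBIC))
E
```

```text
t 23.2 pos [508.31  28.26 110.2 ] q6 1.1228 Ftool [-0.74  1.79  0.06] Mtool [-0.196 -0.02   0.077] qv6 -0.0 tau6 0.0038 w 0.1
side 0.9110291274164536 [-0.28057134 -0.05109534]
OpenCV(4.12.0) /io/opencv/modules/video/src/ecc.cpp:589: error: (-7:Iterations do not converge) The algorithm stopped before its convergence. The correlation is going to be minimized. Images may be uncorrelated or non-overlapped in function 'findTransformECC'
```

View pics/ez.png

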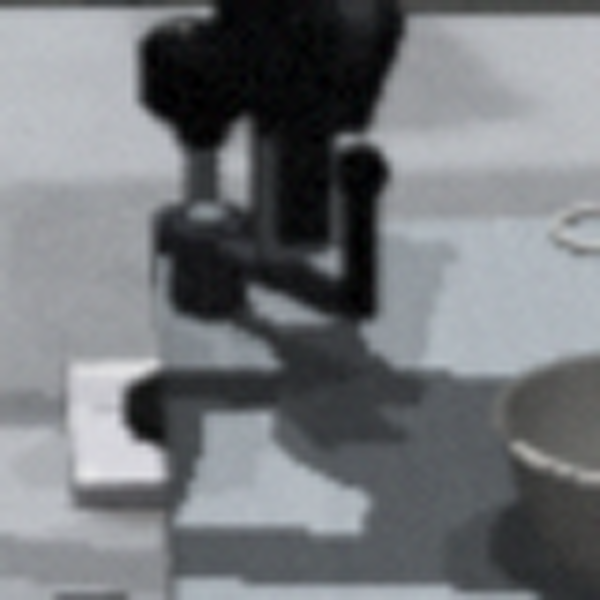

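Request:
{"fn": "move_arm", "kwargs": {"series": [[0,0,0,0.1,0,0,0],[0,0,0,0.1,0,0,0],[0,0,0,0.1,0,0,0],[0,0,0,0,0,0,0],[0,0,0,0,0,0,0],[0,0,0,0,0,0,0],[0,0,0,0,0,0,0],[0,0,0,0,0,0,0],[0,0,0,0,0,0,0],[0,0,0,0,0,0,0]]}}

```text
time: 24.13
ee_pos: [510.9, 29.4, 110.0]
tcp_rot: [0.576, -0.41, 0.41, -0.576]
wrist_force: [-2.4, 1.4, -0.6]
width: 0.4
```

```bash
python3 st.py
```

```text
t 24.1333 pos [510.88  29.43 110.04] q6 1.1253 Ftool [-2.09  0.63 -1.78] Mtool [-0.311  0.004  0.189] qv6 -0.001 tau6 0.0161 w 0.4
```

Request:
{"fn": "move_arm", "kwargs": {"series": [[0,0,0,-0.5,0,0,0],[0,0,0,-1.0,0,0,0],[0,0,0,-1.5,0,0,0],[0,0,-1.5,0,0,0,0],[0,0,-2.5,0,0,0,0],[0,0,-3,0,0,0,0],[0,0,-3,-3,0,0,0],[0,3,0,-3,0,0,0],[0,3,0,0,0,0,0],[0,3,0,0,0,0,0]]}}

```text
time: 24.97
ee_pos: [455.5, -85.6, 210.9]
tcp_rot: [-0.576, 0.408, -0.411, 0.576]
wrist_force: [0.0, 0.0, -0.2]
width: 0.0
```

Request:
{"fn": "move_arm", "kwargs": {"series": [[0,3,0,0,0,0,0],[0,3,0,0,0,0,0],[0,3,0,0,0,0,0],[0,3,0,0,0,0,0],[0,3,0,0,0,0,0],[0,3,0,0,0,0,0],[0,3,0,0,0,0,0],[0,2,0,0,0,0,0],[0,0,0,0,0,0,0],[0,0,0,0,0,0,0]]}}

```text
time: 25.8
ee_pos: [531.2, -302.8, 209.6]
tcp_rot: [-0.576, 0.41, -0.411, 0.576]
wrist_force: [-0.7, 0.3, -0.3]
width: -0.1
```

```bash
python3 st.py; python3 sh.py f;  python3 - <<'E'
import cv2,numpy as np
a=cv2.imread('pics/top_f.png')[170:320,170:370];b=cv2.imread('pics/side_f.png')[165:315,250:400]
cv2.imwrite('pics/v_f.png',np.hstack([cv2.resize(a,(400,300),interpolation=2),cv2.resize(b,(300,300),interpolation=2)]))
E
```

```text
t 25.8 pos [ 531.18 -302.75  209.55] q6 0.5795 Ftool [-0.46  0.28 -0.53] Mtool [ 0.029 -0.059 -0.047] qv6 0.003 tau6 -0.0178 w -0.1
side 0.9637077788129015 [0.87662303 0.12241738]
top 0.9999348091145044 [0.00205295 0.00045826]
```

View pics/v_f.png

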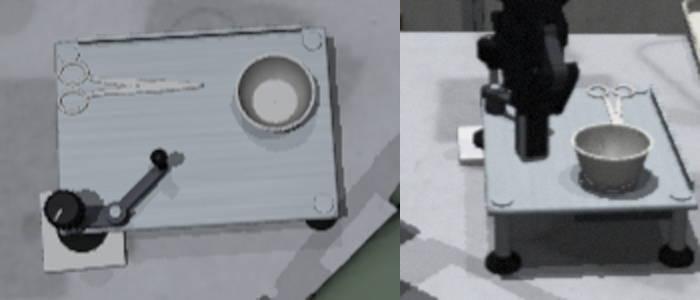

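```bash
python3 - <<'E'
from h import *
for l in (1.15,1.2,1.25,1.3):
    th=-np.pi/2-.5+l+.0856; print(l,proj('top',[479.6+65*np.cos(th),77.5+65*np.sin(th),132]).round(1))
import cv2
a=cv2.imread('pics/top_f.png')[225:305,180:260];cv2.imwrite('pics/fz.png',cv2.resize(a,(600,600),interpolation=2))
E
```

```text
1.15 [251.6 251.1]
1.2 [250.5 249.8]
1.25 [249.3 248.6]
1.3 [248.1 247.5]
```

View pics/fz.png

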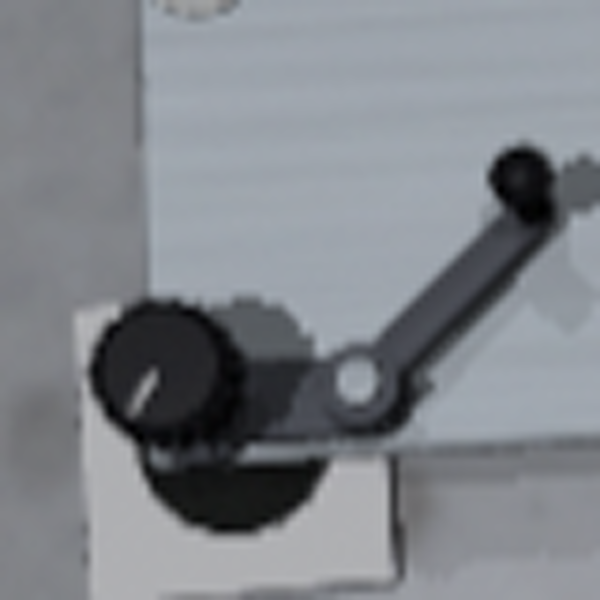

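```bash
python3 -c "
from cell import env
print(env.job_done())"
```

```text
the job is handed in; nothing more can be done
None
```

I screwed the foot down until it rested on the plate, swung the clamping lever round and handed the job in at about 26 s. No verdict was reported.

- **Foot:** I turned the knob about 3.18 rad clockwise. First touch showed in the wrist-joint torque about 0.3 rad before I stopped. That puts the load at roughly 4 N, but this is worked out from the screw travel, the rubber's stiffness and the torque slope. It was not measured directly. In the last picture the knob's mark has turned about half a turn, which agrees.
- **Lever:** The top view puts it at about 1.25 to 1.27 rad, just short of its 1.3 stop and above the 1.15 limit. I felt no clear contact with the stop.
- **Stand and things on it:** The bowl and part of the stand's top moved less than 0.01 pixel in the top view. The scissors look unmoved. I did not check the pen's position. The arm ended clear of everything.
- **Readings that disagreed:**
  - The wrist moment sensor was noisy (about 0.03 N m), so I relied on the joint torque instead.
  - The knob turned out to be about 3 mm from where the cameras placed it, which put sideways forces of up to about 6 N on it until I re-centred the grip.
  - The last side-view shift check read 0.9 pixel because the arm was in the picture. I went by the top view there.

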